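# Snap a lower cast into the articulator and hold the upper frame open for bite foil

### The arm

A 7-joint arm with a two-finger parallel gripper is mounted at the origin on the work surface; the furniture and walls round the work are solid. World frame = base frame: x ahead of the robot, y to its left, z up, the work surface at z = 0. Lengths are in m, angles in degrees, forces in N, time in s.
With the tool pointing down it reaches from about 0.4 to 0.9 m from the base axis. Payload 5.5 kg.
Tool frame: the origin (TCP) lies on the centre line of the jaws, within the pads' length; the fingertips stand 8 mm ahead of it and the grasp point (between the pads) lies 11 mm behind it (manip.nose_length is the distance from the TCP to the fingertips, in m); z points along the fingers, y is the line along which they close (so a half turn about z gives the same grasp; the last joint's range is limited). The gripper opens to 85 mm and grips with 20 to 120 N. Pads are 22 mm wide; open, the fingers measure 114 mm over their backs; the gripper's body (76 mm by 85 mm) begins 54 mm behind the grasp point. The pads swing forward as they close: fully open they stand 13 mm farther back than shut.
Start: joints at [-49.263, 28.699, -24.465, 88.831, 12.651, 65.22, -12.049], TCP at [0.281, 0.586, 0.239] pointing down, gripper open.
Joint ranges: [-164.97, 164.97], [-17.58, 116.51], [-87.97, 89.64], [11.32, 138.91], [-80.73, 260.73], [10.89, 115.49], [-147.41, 147.41]. Speed limits (degrees/s): [147.25, 147.25, 180, 180, 180, 180, 180].

### API

Orientations are given as [roll, pitch, yaw] about the fixed x, y, z axes, in that order (R = Rz(yaw) Ry(pitch) Rx(roll)).
In Python, from station import manip, vision, workorder gives the robot as it stands.
- The arm moves only by the shell command python3 -m creep 'ROWS'. ROWS is JSON, a list that holds one entry, the list of rows, each a list of 7 numbers: the shift along the tool's x, y, z each as a share of 0.1 m, from -1 to 1, then the turn, a rotation vector about the tool's x, y, z each as a share of 0.5 rad, from -1 to 1, then the opening, from 0 (shut) to 1 (fully open). A call has 1 to 8 rows; each row shifts and turns the commanded pose from where the row before left it, along the tool's axes as they then stand; what a row does not reach is not made up. A row lasts 1/8 s, in which the tool goes at most 62.5 mm and 10.7 degrees, less where a joint would pass 70% of its speed; a pose out of reach is approached as far as the arm can. A call with a number of a shift or a turn outside -1 to 1 is refused whole. A call with a gripper value outside its range is refused whole. The fingers move at their own pace and stop on an object; the grip force is fixed at half the most. Time passes only in rows, so rows that do not move let the fingers close. It gives the time, the measured TCP pose, the force, the opening and the grip force at its end, in the units of the state.
- manip.sense(): the state, without advancing time (a new reading comes with each control period).
- vision.capture(name): name is "scene" or "top" or "wrist"; returns the picture (400x640x3 uint8, red, green, blue); there is no depth.
- vision.camera_info(name): a dict with "K" (3x3 intrinsics, pixels), "rvec" (rotation vector, rad) and "tvec" (3), from world to camera coordinates, as OpenCV has them. Camera axes: x right, y down, z forward; pixel columns grow to the right and rows downward; lengths in m; the calibration is good to about 2 mm. A picture is of the moment at which its call begins: read the wrist's pose just before it. camera_info takes no time and is no camera call; for the wrist camera it gives the pose at the moment of the call.
- workorder.job_done(): hands the job in; it is judged then, once.
The state is a dict: "clock": time; "q": joint angles; "joint_vel": joint speeds; "joint_torque": joint torques, N m; "ee_pos": TCP position; "ee_rot": TCP orientation; "contact_force": force on the tool from outside, world axes, zero at the start; "ft_torque": the same for the moment, N m; "gripper_width": opening from 0.0 (shut) to 1.0 (fully open); "grasp_force": force on a finger pad.
Only numpy, scipy, OpenCV 4.12 (cv2) and the standard library are available. Lean on these libraries where they do the work, as an engineer would, in place of code of your own. Each camera call takes 0.05 s, during which the arm holds its last target. There are 200 camera calls.

### The job

Put the lower cast, the one on a square mounting plate, into the square seat of the open articulator with its front teeth towards the front, without dropping it, and press it down until the plate snaps in and sits level on the seat. Then let go of the cast, take the upper frame by its front bar, bring it forward without letting it fall shut, and finish while still holding it 40 degrees open from shut, give or take 6, so that I can lay bite foil between the teeth. Leave the bottles, the pot and the loose plaster model where they stand.

Things in the scene. Friction and masses are not known exactly. Their poses are not given: they have to be found in the camera images.
- articulator: Bare aluminium bench articulator, fixed in place: base 160 x 116 mm with a square seat on it, two hinge posts at its rear, 118 mm tall. Origin on the worktop under its middle (base from 85 mm before it to 75 mm behind); x points from its front (open side, towards the robot) to its rear, y to its left, z up. A hinged upper frame leans back from the posts.
- seat (a point): Centre of the seat floor, 12 mm above the worktop, 30 mm in front of the articulator's origin, same axes; the middle of the plate's underside belongs here. Low walls round it, 8 mm high: vertical for 4 mm, then opening outwards at 45 degrees; inside 68.5 mm square below, 76.5 mm at the mouth, 85 mm outside. The middle 28 mm of the front and rear walls is cut away.
- catch_left (a point): Spring ball catch in the seat's left wall, 34 mm from the seat's centre, its twin in the right wall; housings 11 mm above the seat floor, 17 mm wide, out to 51 mm from the centre. The plate stands about 6 mm proud on the balls, perhaps askew, until it is pressed down with about 6 N (20 N does no harm); then it snaps in, level, and the balls hold it down.
- seat_front (a point): On the seat floor, 33 mm in front of the seat's centre: where the middle of the plate's front edge (cast_front) belongs.
- hinge (a point): Middle of the hinge pin, 112 mm above the worktop, 60 mm behind the articulator's origin; the pin lies along the articulator's y.
- upper_frame (a joint): Opening angle of the upper frame (rad): 0 shut (level, bar to the front), growing as the front rises, 2.1 the stop. Starts leaning back at 2.0 to 2.1 and stays there; forward of about 1.7 it falls shut (0.37 kg, some 2 N at the bar). An upper cast under it faces forward while it is open, reaching to 20 mm in front of the hinge pin, 190 mm above the worktop.
- grip_bar (a point): Middle of the upper frame's round steel front bar, 10 mm diameter, along the articulator's y, 62 mm free between side arms with 18 mm round ends. 158 mm from the hinge pin: at angle a, 158*cos(a) mm in front of the pin and 158*sin(a) mm above it. 37 mm are free between it and the frame's cross plate. It can turn between finger pads, so the tool may stay vertical.
- lower_cast: Plaster lower jaw on a dark square plate, loose, 0.15 to 0.28 kg, upright on the worktop left of the articulator. Origin: middle of the plate's underside; x from front teeth to rear, z up. Plate 66 x 66 x 6 mm, bevelled below; block 48 (x) by 60 mm (y) up to 26 mm; jaw 46 x 58 mm, base top 42 mm, teeth to 50 mm. Grip the block, tips 12 mm or more above the underside, clear of the seat's walls.
- cast_front (a point): Middle of the front edge of the lower cast's plate, at its underside, 33 mm in front of its origin.
- bare_model: Bystander: loose plaster jaw model without a mounting plate, 48 x 61 x 24 mm; origin under its middle.
- amber_bottle: Bystander: small clear bottle with a black cap, 33 mm in diameter, 64 mm tall; origin under its middle.
- stain_bottle: Bystander: small yellow bottle, 30 mm in diameter, 78 mm tall; origin under its middle.
- paste_pot: Bystander: small round pot with a screw lid, 32 mm in diameter, 21 mm tall; origin under its middle.
Things that resemble listed ones, but are neither listed nor needed, are in the scene too. Leave any purple look-alike of the lower_cast alone.

How it is judged:
By the outcome, as a careful person would: the job done as asked, in the order asked, and still so for the second after the job is handed in, while the arm keeps its last pose, push and grip.
It also fails if it takes over 59 s, if anything falls off the work surface, if the arm or the gripper's body presses on something with over 40 N, if the wrist force passes 120 N, or if a joint passes its speed limit or range.

## Working session

There is one attempt and no reset: what is moved stays moved. The work goes in short steps, Python scripts to look and compute and a shell command to move; the robot and the scene stay as the last step left them, time stands still between calls to the robot, and variables do not carry over. Pictures are saved under pics/ and viewed, at most 10 in all, crops included, and the job is handed in when it is done.

```bash
mkdir -p pics; ls
cat > h.py <<'E'
import numpy as np, cv2
from station import manip, vision, workorder
def cap(n,f):
    im=vision.capture(n); cv2.imwrite('pics/'+f,im[:,:,::-1]); return im
def ray(n,uv,ci=None):
    c=ci or vision.camera_info(n); K=np.array(c['K']);R=cv2.Rodrigues(np.array(c['rvec'],float))[0];t=np.array(c['tvec'],float).ravel()
    d=R.T@np.linalg.inv(K)@np.array([uv[0],uv[1],1.]); o=-R.T@t; return o,d
def onz(n,uv,z,ci=None):
    o,d=ray(n,uv,ci); return o+d*(z-o[2])/d[2]
def proj(n,p,ci=None):
    c=ci or vision.camera_info(n)
    return cv2.projectPoints(np.array(p,float).reshape(-1,3),np.array(c['rvec'],float),np.array(c['tvec'],float),np.array(c['K'],float),None)[0].reshape(-1,2)
E
python3 - <<'E'
from h import *
a=cap('scene','s0.png');b=cap('top','t0.png')
print(manip.sense())
for n in('scene','top'):
    c=vision.camera_info(n);print(n,c,ray(n,(320,200)))
E
```

```text
pics
{'clock': 0.1, 'q': array([-49.26300181,  28.74928049, -24.45219821,  88.88426352,
        12.64857502,  65.22123009, -12.04855482]), 'joint_vel': array([-0.00563704, -0.10297645, -0.01874907, -0.24114053, -0.08172207,
       -0.06809148,  0.03708924]), 'joint_torque': array([-1.16974584e-02, -5.70810342e+01, -5.83904073e+00, -2.81747675e+01,
        1.04499055e-02,  5.52696321e-03, -7.54363356e-06]), 'ee_pos': array([0.28121751, 0.58533922, 0.23835946]), 'ee_rot': array([-1.79897848e+02, -4.68959422e-03,  1.54343713e+02]), 'contact_force': array([ 0.50282292,  0.33367431, -0.09700053]), 'ft_torque': array([ 0.02943521,  0.02138409, -0.01218416]), 'grasp_force': 0.0, 'gripper_width': 1.0001489167538484}
scene {'K': array([[469.74608295,   0.        , 317.14926399],
       [  0.        , 469.74608295, 200.49593481],
       [  0.        ,   0.        ,   1.        ]]), 'rvec': array([ 0.99248939, -2.16389829,  1.28532657]), 'tvec': array([0.37320485, 0.24487229, 0.8504632 ])} (array([-0.23956225,  0.69125196,  0.62234445]), array([ 0.66655699, -0.57437661, -0.47521705]))
top {'K': array([[456.23417168,   0.        , 318.90115272],
       [  0.        , 456.23417168, 195.75140888],
       [  0.        ,   0.        ,   1.        ]]), 'rvec': array([ 2.12509363, -2.13087246,  0.17472649]), 'tvec': array([0.05436927, 0.54127816, 0.90763488])} (array([0.3782142 , 0.04550655, 0.98722962]), array([ 0.16181406,  0.00536827, -0.98685354]))
```

View pics/s0.png

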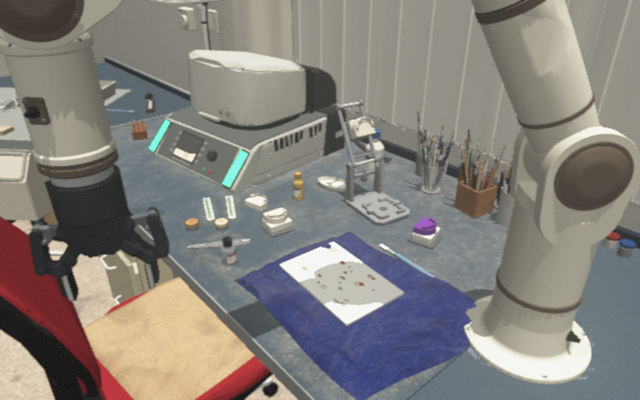

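View pics/t0.png

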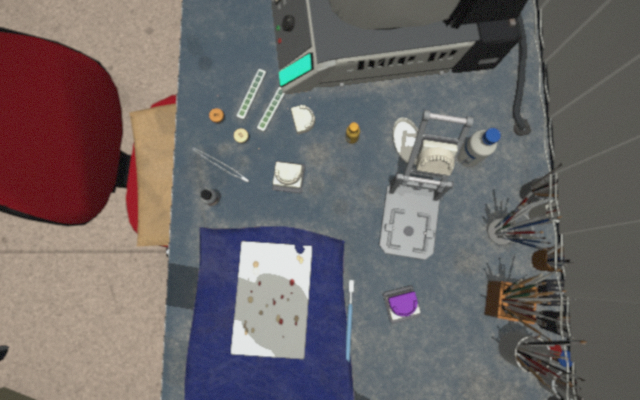

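The scene and top views show three candidates for the lower cast, given as top pixels:
- (289,176): jaw on a square plate, left of the articulator.
- (302,118): bare model without a plate.
- (403,303): purple look-alike.

The oval thing at (404,138) is a dish or similar. I choose (289,176) and will check it in a close crop.

Run:
```python
from h import *
a=cv2.imread('pics/t0.png');s=cv2.imread('pics/s0.png')
c1=cv2.resize(a[150:200,260:320],None,fx=6.5,fy=6,interpolation=cv2.INTER_CUBIC)
c2=cv2.resize(a[100:270,365:485],None,fx=3.3,fy=3.5,interpolation=cv2.INTER_CUBIC)
c3=cv2.resize(s[195:245,250:310],None,fx=6.5,fy=6,interpolation=cv2.INTER_CUBIC)
L=np.vstack([c1[:300],c3[:295]]);L=L[:595]
cv2.imwrite('pics/c0.png',np.hstack([L,c2[:595]]))
print(L.shape,c2.shape)
for n,uv,z in [('top',(289,176),.03),('scene',(277,220),.03),('top',(409,231),.012),('scene',(380,207),.012),('top',(403,303),.03)]: print(n,uv,onz(n,uv,z))
```

```text
(595, 390, 3) (595, 396, 3)
top (289, 176) [0.58760374 0.11713993 0.03      ]
scene (277, 220) [0.58251647 0.12281853 0.03      ]
top (409, 231) [ 0.47034291 -0.13925704  0.012     ]
scene (380, 207) [ 0.4820712  -0.14093503  0.012     ]
top (403, 303) [ 0.3213673  -0.11834555  0.03      ]
```

View pics/c0.png

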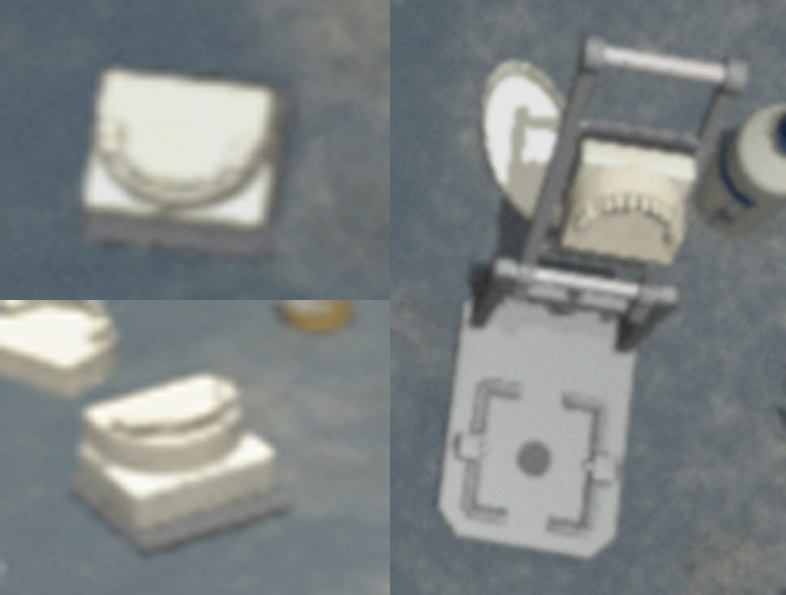

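The crop shows the cast: white jaw and block on a dark square plate, teeth arch facing down in the picture (towards the robot), at top px (289,176). The articulator's seat centre is at about (409,231). I'll move above the cast and measure it with the wrist camera.

```bash
python3 -m creep '[[[-0.47,-0.29,0,0,0,0,1],[-0.47,-0.29,0,0,0,0,1],[-0.47,-0.29,0,0,0,0,1],[-0.47,-0.29,0,0,0,0,1],[-0.47,-0.29,0,0,0,0,1],[-0.47,-0.29,0,0,0,0,1],[-0.47,-0.29,0,0,0,0,1],[-0.47,-0.29,0,0,0,0,1]]]' | tail -c 600
```

```text
clock: 1.1
ee_pos: [0.5204, 0.2123, 0.2391]
ee_rot: [-180.0, -0.0, 154.3]
contact_force: [0.0, 0.5, -0.1]
gripper_width: 1.0
grasp_force: 0.0
```

```bash
python3 -m creep '[[[0,0,0,0,0,0.35,1],[0,0,0,0,0,0.35,1],[0,0,0,0,0,0.35,1],[0,0,0,0,0,0.35,1],[0,0,0,0,0,0.35,1],[0,0,0,0,0,0.35,1],[0,0,0,0,0,0.35,1],[0,0,0,0,0,0,1]]]' | tail -c 600
python3 - <<'E'
from h import *
c=vision.camera_info('wrist');print(manip.sense()['q'],c,ray('wrist',(320,200)))
E
```

```text
clock: 2.1
ee_pos: [0.5196, 0.214, 0.2389]
ee_rot: [-180.0, 0.0, 84.3]
contact_force: [-0.5, 0.1, -0.1]
gripper_width: 1.002
grasp_force: 0.0
[-20.95512739  18.01113819  -5.09641525 102.30309177   1.82898008
  59.81189043 -32.46725177] {'K': array([[283.18237471,   0.        , 319.69288243],
       [  0.        , 283.18237471, 197.96924097],
       [  0.        ,   0.        ,   1.        ]]), 'rvec': array([-2.87403921,  0.14293183,  0.02015136]), 'tvec': array([-0.49573923,  0.22087916,  0.4476392 ])} (array([0.52637249, 0.27924726, 0.37400375]), array([-0.02631009, -0.26686121, -0.96340307]))
```

Run:
```python
from h import *
cap('wrist','w0.png');print(proj('wrist',[(.585,.12,.03),(.475,-.14,.012)]))
```

```text
[[376.16867887 241.89521684]
 [313.53715228 390.8081729 ]]
```

View pics/w0.png

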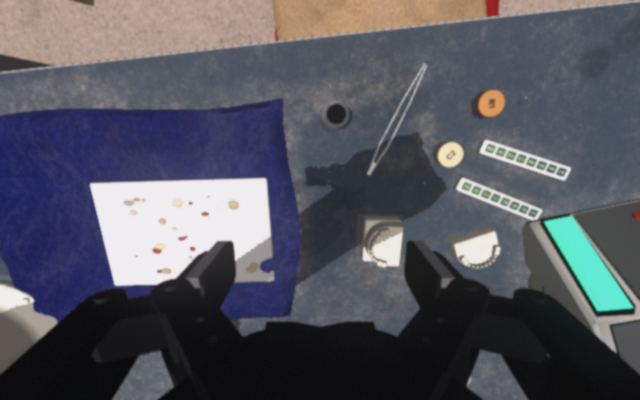

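The wrist view shows the cast at about (382,241), with the bare model at (476,248). The cast is small in the picture, so I move closer.

```bash
python3 -m creep '[[[-0.32,0.2,0.27,0,0,0,1],[-0.32,0.2,0.27,0,0,0,1],[-0.32,0.2,0.27,0,0,0,1],[-0.32,0.2,0.27,0,0,0,1],[0,0,0,0,0,0,1],[0,0,0,0,0,0,1]]]' | head -3
python3 - <<'E'
from h import *
im=cap('wrist','w1.png')
p=proj('wrist',[(.587,.118,.03)])[0];print(p)
x,y=p.astype(int);x0=max(0,x-100);y0=max(0,y-75);print(x0,y0)
cv2.imwrite('pics/w1c.png',cv2.resize(im[y0:y0+150,x0:x0+200,::-1],None,fx=4,fy=4,interpolation=cv2.INTER_CUBIC))
E
```

```text
clock: 2.9
ee_pos: [0.5863, 0.0792, 0.1312]
ee_rot: [-180.0, -0.0, 84.3]
[315.59534209 156.10757228]
215 81
```

View pics/w1c.png

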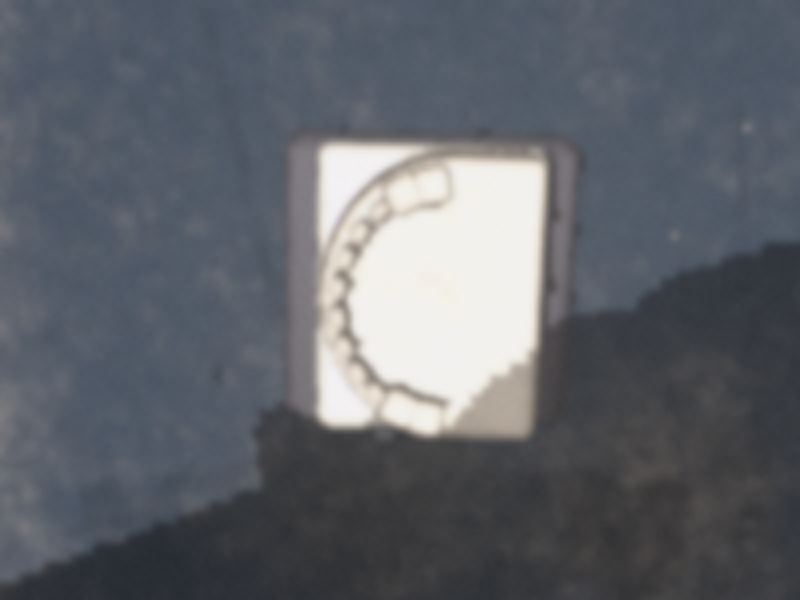

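The crop shows the cast with its front at the left. Plate corners are at crop (290,140) and (578,142), the block's front edge is at x≈316, and the jaw's rear edge runs from (547,155) to (530,437).

Run:
```python
from h import *
P=lambda X,Y:((X+.5)/4-.5+215,(Y+.5)/4-.5+81)
for nm,X,Y,z in [('plateFL',290,138,.006),('plateRL',579,141,.006),('plate front lower',285,400,.006),('plate rear lower',573,315,.006),('blockFL',318,143,.026),('blockFR',315,427,.026),('jawRL',547,153,.042),('jawRR',531,437,.042)]:
    print(nm,onz('wrist',P(X,Y),z).round(4))
```

```text
plateFL [0.565  0.1537 0.006 ]
plateRL [0.6286 0.1467 0.006 ]
plate front lower [0.5563 0.0952 0.006 ]
plate rear lower [0.6248 0.1085 0.006 ]
blockFL [0.5727 0.1515 0.026 ]
blockFR [0.5648 0.0924 0.026 ]
jawRL [0.6174 0.1449 0.042 ]
jawRR [0.6103 0.0895 0.042 ]
```

```bash
python3 -m creep '[[[0,0,0,0,0,0.06,1],[0.395,0.006,0,0,0,0,1],[0,0,0.4,0,0,0,1],[0,0,0.4,0,0,0,1],[0,0,0.2,0,0,0,1],[0,0,0.12,0,0,0,1],[0,0,0,0,0,0,1]]]'
```

```text
clock: 3.82
ee_pos: [0.5923, 0.1178, 0.0193]
ee_rot: [-180.0, 0.0, 82.4]
contact_force: [-0.1, 0.3, 0.8]
gripper_width: 0.997
grasp_force: 0.0
```

```bash
python3 -m creep '[[[0,0,0,0,0,0,0.45],[0,0,0,0,0,0,0.3],[0,0,0,0,0,0,0.3],[0,0,0,0,0,0,0.3],[0,0,0,0,0,0,0.3],[0,0,0,0,0,0,0.3]]]'; python3 -c "from station import manip;print(manip.nose_length)"
```

```text
clock: 4.58
ee_pos: [0.5934, 0.1178, 0.0208]
ee_rot: [179.9, -0.1, 82.4]
contact_force: [-0.8, 0.4, 5.3]
gripper_width: 0.543
grasp_force: 63.1
0.008
```

```bash
python3 -m creep '[[[0,0,-0.1,0,0,0,0.3],[0,0,-0.3,0,0,0,0.3],[0,0,-0.4,0,0,0,0.3],[0,0,-0.4,0,0,0,0.3],[0,0,-0.4,0,0,0,0.3],[-0.09,-0.41,0,0,0,0,0.3],[-0.09,-0.41,0,0,0,0,0.3],[-0.09,-0.41,0,0,0,0,0.3]]]'
python3 - <<'E'
from h import *
t=cv2.imread('pics/t0.png',0);s=cv2.imread('pics/s0.png',0)
def disc(im,u,v,r=8):
    w=im[v-r:v+r+1,u-r:u+r+1];th=(w.min()+int(np.median(w)))/2
    n,l,st,ce=cv2.connectedComponentsWithStats((w<th).astype(np.uint8));i=min(range(1,n),key=lambda i:np.hypot(*(ce[i]-r)))
    return ce[i]+[u-r,v-r],st[i]
for n,im,u,v in[('top',t,409,231),('scene',s,380,207)]:
    c,st=disc(im,u,v);print(n,c,st,onz(n,c,.012))
C=lambda X,Y:((X-390)/3.3+365,Y/3.5+100)
q=[onz('top',C(*p),z)[:2] for p,z in [((500,268),.112),((672,296),.112),((445,500),.012),((464,345),.012)]]
d=q[0]-q[1];print(q,'pin yaw',np.degrees(np.arctan2(-d[0],d[1])),np.linalg.norm(d),(q[0]+q[1])/2); d=q[3]-q[2];print('side',np.degrees(np.arctan2(d[1],d[0])))
E
```

```text
clock: 5.58
ee_pos: [0.4651, 0.1068, 0.1796]
ee_rot: [-180.0, 0.0, 82.4]
contact_force: [-0.2, 0.4, -2.0]
gripper_width: 0.545
grasp_force: 62.2<stdin>:4: RuntimeWarning: overflow encountered in scalar add
Traceback (most recent call last):
ValueError: min() iterable argument is empty
```

```bash
python3 -m creep '[[[-0.5,0.06,0,0,0,0,0.3],[-0.5,0.06,0,0,0,0,0.3],[-0.5,0.06,0,0,0,0,0.3],[-0.5,0.06,0,0,0,0,0.3],[-0.5,0.06,0,0,0,0,0.3],[-0.5,0.06,0,0,0,0,0.3],[0,0,0,0,0,0,0.3],[0,0,0,0,0,0,0.3]]]'
python3 - <<'E'
from h import *
t=cv2.imread('pics/t0.png',0);s=cv2.imread('pics/s0.png',0)
def disc(im,u,v,r=8):
    w=im[v-r:v+r+1,u-r:u+r+1].astype(float);th=(w.min()+np.median(w))/2
    n,l,st,ce=cv2.connectedComponentsWithStats((w<th).astype(np.uint8));i=min(range(1,n),key=lambda i:np.hypot(*(ce[i]-r)))
    return ce[i]+[u-r,v-r],st[i]
for n,im,u,v in[('top',t,409,231),('scene',s,380,207)]:
    c,st=disc(im,u,v);print(n,c,st,onz(n,c,.012))
C=lambda X,Y:((X-390)/3.3+365,Y/3.5+100)
q=[onz('top',C(*p),z)[:2] for p,z in [((500,268),.112),((672,296),.112),((445,500),.012),((464,345),.012)]]
d=q[0]-q[1];print(q,'pin yaw',np.degrees(np.arctan2(-d[0],d[1])),np.linalg.norm(d),(q[0]+q[1])/2); d=q[3]-q[2];print('side',np.degrees(np.arctan2(d[1],d[0])))
im=cap('wrist','w2.png')
p=proj('wrist',[(.47,-.139,.012)])[0];print(p)
x,y=p.astype(int);x0=max(0,x-130);y0=max(0,y-98);print(x0,y0)
cv2.imwrite('pics/w2c.png',cv2.resize(im[y0:y0+195,x0:x0+260,::-1],None,fx=3,fy=3,interpolation=cv2.INTER_CUBIC))
E
```

```text
clock: 6.58
ee_pos: [0.4626, -0.1946, 0.1793]
ee_rot: [-180.0, -0.0, 82.4]
contact_force: [-0.8, 0.8, -2.0]
gripper_width: 0.542
grasp_force: 62.4
top [408.24358974 230.62820513] [ 3  3 10 10 78] [ 0.47114334 -0.13767104  0.012     ]
scene [382.89473684 208.36842105] [ 8  8  7  4 19] [ 0.47199167 -0.14122233  0.012     ]
[array([ 0.56770743, -0.10326693]), array([ 0.55136891, -0.20428912]), array([ 0.44522521, -0.08025396]), array([ 0.54076606, -0.09514062])] pin yaw -9.187006990420588 0.10233488945978901 [ 0.55953817 -0.15377803]
side -8.856305811669163
[319.60211467 131.88391359]
189 33
```

View pics/w2c.png

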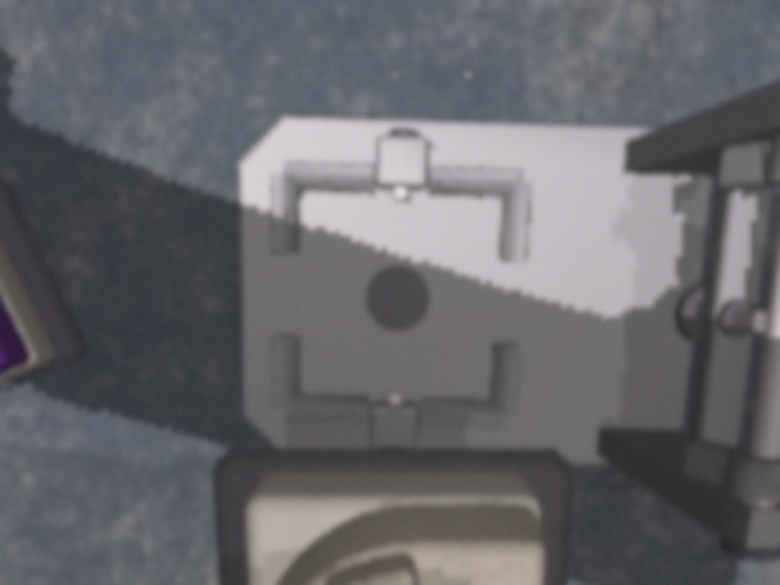

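The wrist view shows the seat. Crop positions: disc (397,297), left ball (401,192), right ball (395,399), base left edge from (285,117) to (640,127). The held cast is at the bottom, level in the jaws.

Run:
```python
from h import *
P=lambda X,Y:((X+.5)/3-.5+189,(Y+.5)/3-.5+33)
g=lambda X,Y,z:onz('wrist',P(X,Y),z)[:2]
yaw=lambda d:np.degrees(np.arctan2(d[1],d[0]))
print('disc',g(397,297,.012))
a,b=g(401,192,.016),g(395,399,.016);d=b-a;print('balls mid',(a+b)/2,np.linalg.norm(d),yaw(d)+90)
a,b=g(300,190,.012),g(502,193,.012);c,e=g(298,396,.012),g(493,398,.012);print('corners',(a+b+c+e)/4,np.linalg.norm(b-a),np.linalg.norm(c-a),yaw(b-a),yaw(e-c))
a,b=g(285,117,.012),g(640,127,.012);print('base side',yaw(b-a)); 
a,b=g(240,165,.012),g(243,410,.012);print('base front',yaw(b-a)+90,(a+b)/2)
s=manip.sense();print(s['ee_pos'],s['ee_rot'])
z=s['ee_pos'][2]-.0208
a,b=g(225,452,z+.006),g(567,454,z+.006);print('plate edge',yaw(b-a),np.linalg.norm(b-a),(a+b)/2)
```

```text
disc [ 0.47147088 -0.13897026]
balls mid [ 0.47170818 -0.13943748] 0.0690516299084475 -9.072573576320195
corners [ 0.47186503 -0.13915592] 0.06793708625662641 0.06956392262921245 -8.260226695530852 -8.038596642579698
base side -8.952403832367764
base front -9.387068520352216 [ 0.41830324 -0.13029976]
[ 0.46278439 -0.19379122  0.17922374] [-1.79965874e+02 -5.56650274e-02  8.25041910e+01]
plate edge -7.788508251091293 0.061715176042352396 [ 0.46783513 -0.16110207]
```

```bash
python3 -m creep '[[[0,0,0,0,0,0.049,0.3],[0.28,0,0,0,0,0,0.3],[0.273,0,0,0,0,0,0.3],[0,0,0.4,0,0,0,0.3],[0,0,0.4,0,0,0,0.3],[0,0,0.35,0,0,0,0.3],[0,0,0.15,0,0,0,0.3],[0,0,0,0,0,0,0.3]]]'
```

```text
clock: 7.62
ee_pos: [0.4711, -0.1398, 0.0488]
ee_rot: [-179.9, -0.0, 81.1]
contact_force: [-0.9, -0.6, -2.3]
gripper_width: 0.544
grasp_force: 62.4
```

```bash
python3 -m creep '[[[0,0,0.05,0,0,0,0.3],[0,0,0.03,0,0,0,0.3],[0,0,0,0,0,0,0.3]]]'; python3 -m creep '[[[0,0,0.03,0,0,0,0.3],[0,0,0.03,0,0,0,0.3],[0,0,0,0,0,0,0.3]]]'
```

```text
clock: 8.0
ee_pos: [0.4719, -0.1406, 0.0417]
ee_rot: [180.0, 0.0, 81.0]
contact_force: [-1.1, 0.4, -2.3]
gripper_width: 0.542
grasp_force: 62.4
clock: 8.38
ee_pos: [0.4717, -0.1404, 0.0349]
ee_rot: [180.0, -0.0, 81.0]
contact_force: [1.6, 0.1, -5.7]
gripper_width: 0.541
grasp_force: 62.9
```

```bash
python3 -m creep '[[[0,0,0.02,0,0,0,0.3],[0,0,0.02,0,0,0,0.3],[0,0,0,0,0,0,0.3]]]'; python3 -m creep '[[[0,0,0.02,0,0,0,0.3],[0,0,0.02,0,0,0,0.3],[0,0,0,0,0,0,0.3]]]'
```

```text
clock: 8.75
ee_pos: [0.4715, -0.1404, 0.0327]
ee_rot: [-180.0, -0.0, 81.0]
contact_force: [-6.0, 2.0, 16.9]
gripper_width: 0.539
grasp_force: 65.3
clock: 9.12
ee_pos: [0.4716, -0.1404, 0.0325]
ee_rot: [-180.0, -0.1, 81.0]
contact_force: [-18.9, 6.0, 63.7]
gripper_width: 0.542
grasp_force: 70.5
```

```bash
python3 -m creep '[[[0,0,-0.02,0,0,0,0.3],[0,0,-0.015,0,0,0,0.3],[0,0,0,0,0,0,0.3]]]';  python3 -m creep '[[[0,0,0,0,0,0,0.65],[0,0,0,0,0,0,0.75],[0,0,0,0,0,0,0.75],[0,0,-0.1,0,0,0,0.75],[0,0,-0.2,0,0,0,0.8],[0,0,-0.3,0,0,0,0.8]]]'
python3 - <<'E'
from h import *
im=cap('wrist','w3.png');s=manip.sense();print(s['ee_pos'])
cap('scene','s3.png')
E
```

```text
clock: 9.5
ee_pos: [0.4715, -0.1404, 0.0327]
ee_rot: [-180.0, -0.0, 81.0]
contact_force: [-6.9, 2.5, 21.9]
gripper_width: 0.54
grasp_force: 65.9
clock: 10.25
ee_pos: [0.4709, -0.1403, 0.0912]
ee_rot: [-179.9, -0.0, 81.0]
contact_force: [0.3, 0.1, 0.4]
gripper_width: 0.802
grasp_force: 0.0
[ 0.4735772  -0.14113405  0.09505768]
```

```bash
python3 -m creep '[[[0,0,-0.5,0,0,0,1],[-0.3,0,-0.5,0,0,0,1],[-0.3,0,-0.5,0,0,0,1],[0,0,-0.5,0,0,0,1],[0,0,0,0,0,0,1],[0,0,0,0,0,0,1]]]'
python3 - <<'E'
from h import *
from scipy.optimize import brentq
w=cap('wrist','w4.png');s=cap('scene','s4.png');
x,y=proj('wrist',[(.4715,-.1394,.04)])[0].astype(int);x0=max(0,x-65);y0=max(0,y-75);print('w',x,y,x0,y0)
A=cv2.resize(w[y0:y0+150,x0:x0+100],(400,600),interpolation=cv2.INTER_CUBIC)
x,y=proj('scene',[(.4715,-.1394,.04)])[0].astype(int);x1=x-50;y1=y-110;print('s',x,y,x1,y1)
B=cv2.resize(s[y1:y1+150,x1:x1+100],(400,600),interpolation=cv2.INTER_CUBIC)
cv2.imwrite('pics/c4.png',np.hstack([A,B])[:,:,::-1])
pin=np.array([.5604,-.1533,.112]);u=np.array([np.cos(np.radians(-8.9)),np.sin(np.radians(-8.9)),0])
bar=lambda a:pin-.158*np.cos(a)*u+np.array([0,0,.158*np.sin(a)])
for a in(1.95,2.0,2.05,2.1):
    b=bar(a);v=np.array([.1547,.988,0]);print(a,b.round(4),proj('top',[b+.04*v,b-.04*v]).round(1).tolist(),proj('scene',[b+.04*v,b-.04*v]).round(1).tolist())
E
```

```text
clock: 11.1
ee_pos: [0.4618, -0.1994, 0.2901]
ee_rot: [-180.0, -0.0, 81.1]
contact_force: [-0.6, 0.1, -0.2]
gripper_width: 1.0
grasp_force: 0.0
w 320 125 255 50
s 383 199 333 89
1.95 [ 0.6182 -0.1623  0.2588] [[423.5, 124.4], [471.6, 131.4]] [[340.1, 105.8], [365.0, 100.9]]
2.0 [ 0.6254 -0.1635  0.2557] [[423.5, 120.9], [471.4, 127.8]] [[338.5, 106.2], [363.3, 101.4]]
2.05 [ 0.6324 -0.1646  0.2522] [[423.6, 117.6], [471.1, 124.5]] [[337.0, 106.9], [361.7, 102.0]]
2.1 [ 0.6392 -0.1656  0.2484] [[423.6, 114.5], [470.8, 121.3]] [[335.5, 107.6], [360.1, 102.8]]
```

View pics/c4.png

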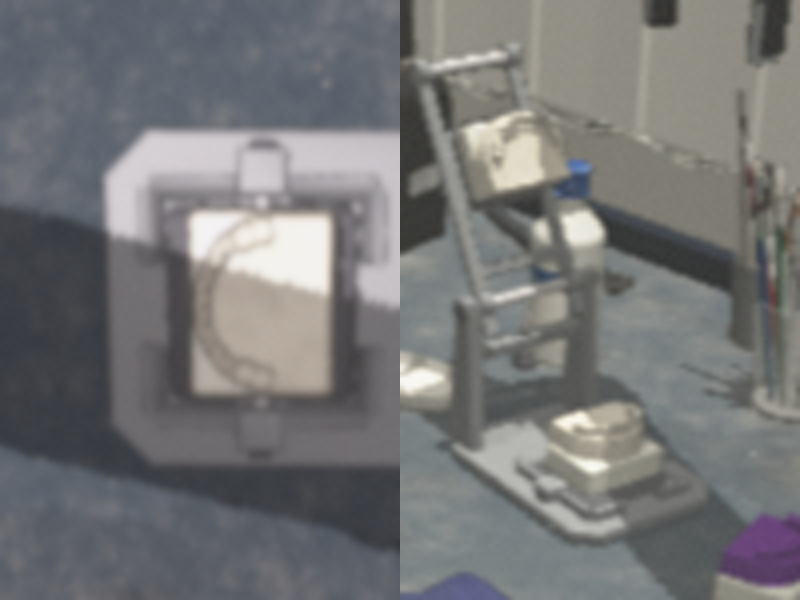

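The cast sits level in the seat: plate inside the walls, balls over its edges, front teeth towards the front. The bar's ends are at scene (339,106) and (362,102). The top and scene pixels both put the frame angle at about 2.05.

```bash
python3 -m creep '[[[0,0,-0.2,0,0,0,0.5],[0.152,0.406,0,0,0,0,0.5],[0.152,0.406,0,0,0,0,0.5],[0.152,0.406,0,0,0,0,0.5],[0.152,0.406,0,0,0,0,0.5],[0,0,0,0,0,0,0.5],[0,0,0,0,0,0,0.5]]]'
python3 - <<'E'
from h import *
w=cap('wrist','w5.png');print(manip.sense()['q'])
b=np.array([.632,-.1646,.252]);v=np.array([.1547,.988,0])
print(proj('wrist',[b+.04*v,b-.04*v]))
E
```

```text
clock: 12.08
ee_pos: [0.631, -0.165, 0.3087]
ee_rot: [-179.8, 0.0, 81.0]
contact_force: [-1.0, -0.1, -0.2]
gripper_width: 0.5
grasp_force: 0.0
[ 7.30973292 24.03626077  6.9870068  84.511801   -2.94798816 71.79009536
  5.61614803]
[[321.0702229  158.81802557]
 [321.06125817 265.22971955]]
```

View pics/w5.png

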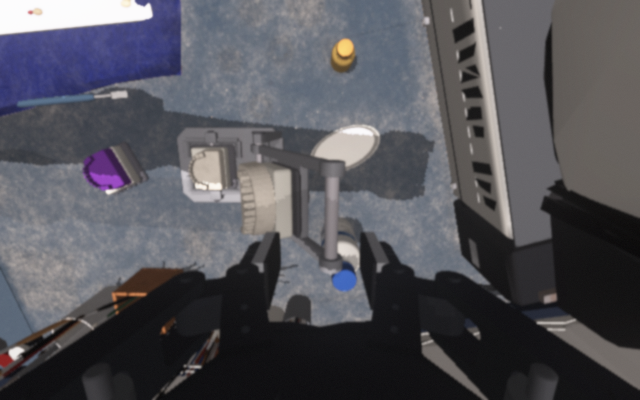

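The bar runs from (333,165) to (330,267), about 7 mm further back than assumed, so the angle is about 2.1. It lies centred between the fingers after a small shift.

```bash
python3 -m creep '[[[-0.02,0.08,0,0,0,0,0.5],[0,0,0.25,0,0,0,0.5],[0,0,0.25,0,0,0,0.5],[0,0,0.2,0,0,0,0.5],[0,0,0,0,0,0,0.5]]]'
```

```text
clock: 12.75
ee_pos: [0.6384, -0.1686, 0.2393]
ee_rot: [-179.8, -0.0, 81.0]
contact_force: [-0.6, -0.6, 0.4]
gripper_width: 0.503
grasp_force: 0.0
```

```bash
python3 -m creep '[[[0,0,0,0,0,0,0.3],[0,0,0,0,0,0,0.15],[0,0,0,0,0,0,0.05],[0,0,0,0,0,0,0],[0,0,0,0,0,0,0],[0,0,0,0,0,0,0],[0,0,0,0,0,0,0],[0,0,0,0,0,0,0]]]'
```

```text
clock: 13.75
ee_pos: [0.6387, -0.1684, 0.2423]
ee_rot: [-179.9, -0.0, 81.0]
contact_force: [-6.4, 0.2, 4.2]
gripper_width: 0.095
grasp_force: 58.7
```

The bar is held (opening about 8 mm, 59 N). Next I bring it along the 158 mm arc.

```bash
python3 -m creep '[[[0,-0.106,-0.08,0,0,0,0],[0,-0.106,-0.05,0,0,0,0],[0,-0.113,-0.035,0,0,0,0],[0,-0.113,-0.035,0,0,0,0],[0,0,0,0,0,0,0]]]'
```

```text
clock: 14.38
ee_pos: [0.5954, -0.1612, 0.2609]
ee_rot: [-180.0, -0.0, 81.0]
contact_force: [-0.2, -0.8, -7.5]
gripper_width: 0.09
grasp_force: 59.0
```

```bash
python3 -m creep '[[[0,-0.117,-0.008,0,0,0,0],[0,-0.117,-0.008,0,0,0,0],[0,-0.119,0,0,0,0,0],[0,-0.119,0,0,0,0,0],[0,-0.117,0.017,0,0,0,0],[0,-0.117,0.017,0,0,0,0],[0,0,0,0,0,0,0]]]'
```

```text
clock: 15.25
ee_pos: [0.5262, -0.1499, 0.261]
ee_rot: [179.9, -0.0, 81.0]
contact_force: [-0.7, 0.8, 7.4]
gripper_width: 0.088
grasp_force: 62.2
```

```bash
python3 -m creep '[[[0,-0.113,0.025,0,0,0,0],[0,-0.113,0.034,0,0,0,0],[0,-0.107,0.051,0,0,0,0],[0,-0.107,0.051,0,0,0,0],[0,0,0,0,0,0,0]]]'
```

```text
clock: 15.88
ee_pos: [0.481, -0.1425, 0.2424]
ee_rot: [-179.8, -0.1, 81.0]
contact_force: [-3.5, 2.6, 7.4]
gripper_width: 0.087
grasp_force: 63.0
```

```bash
python3 -m creep '[[[0,-0.098,0.066,0,0,0,0],[0,-0.098,0.066,0,0,0,0],[0,-0.119,0.105,0,0,0,0],[0,-0.107,0.105,0,0,0,0],[0,0,0,0,0,0,0],[0,0,0,0,0,0,0],[0,0,0,0,0,0,0]]]'
python3 - <<'E'
from h import *
w=cap('wrist','w6.png');s=cap('scene','s6.png');t=cap('top','t6.png')
p=manip.sense()['ee_pos'];pin=np.array([.5604,-.1533]);u=np.array([.988,-.1547]);f=-(p[:2]-pin)@u;print(p,f,np.degrees(np.arctan2(p[2]+.006-.112,f)),np.hypot(p[2]+.006-.112,f))
x,y=proj('scene',[(.47,-.14,.12)])[0].astype(int)
A=cv2.resize(s[y-75:y+75,x-100:x+100],(800,600),interpolation=cv2.INTER_CUBIC);print(x-100,y-75)
cv2.imwrite('pics/c6.png',A[:,:,::-1])
E
```

```text
clock: 16.75
ee_pos: [0.4413, -0.1362, 0.2083]
ee_rot: [-179.9, -0.0, 81.1]
contact_force: [-0.3, 5.1, -1.8]
gripper_width: 0.085
grasp_force: 62.8
[ 0.44132046 -0.13621918  0.20829332] 0.12029298639759195 40.37677944756749 0.1579060677501532
285 96
```

View pics/c6.png

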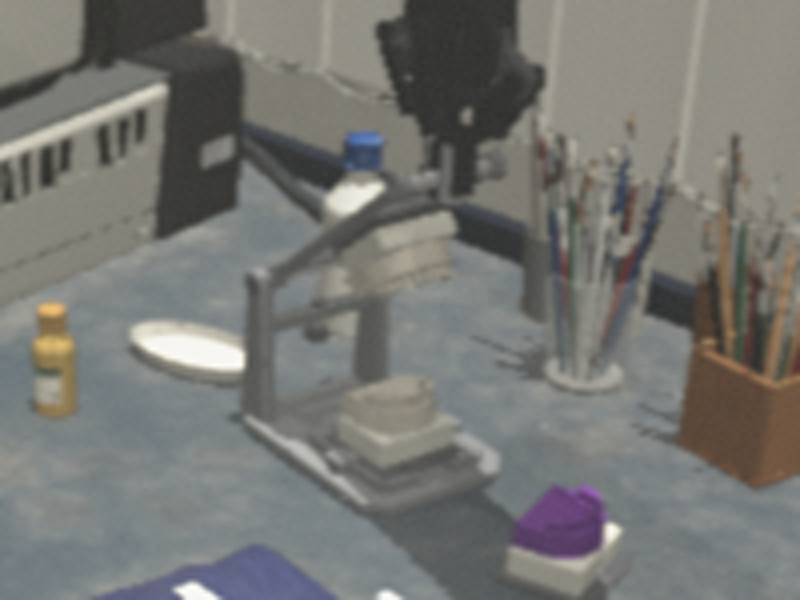

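The scene crop shows the frame held by its bar between the fingers at crop (445,175), about 40° open. The cast is seated level at (395,430), and the nearby things are where they were. I hand the job in.

```bash
python3 -c "
from station import workorder;print(workorder.job_done())"
```

```text
the job is handed in; nothing more can be done
None
```

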